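# Fetch the spare battery from behind the bottles

### The job

Get the spare battery out from behind the three bottles: first clear all three bottles onto the grey side mat, then lay the battery flat on the middle of the green test cradle's white bed, along its length, and only after that put each bottle back, standing in the middle of the coaster of its own cap colour. Keep the bottles upright, and leave the opened phone where it lies.

Things in the scene. Friction and masses are not known exactly. Their poses are not given: they have to be found in the camera images.
- bottle_red: closed white plastic bottle with a red screw cap and a red band, loose, 100 to 200 g, 48 mm diameter, 130 mm tall; the cap is a cylinder 32 mm in diameter over the top 32 mm (98 to 130 mm above the foot), on a 26 mm neck (90 to 98 mm); the shoulder tapers from 48 mm at 78 mm height. Origin: centre of its underside, z up. It starts upright on the coaster of its colour.
- bottle_yellow: closed white plastic bottle with a yellow screw cap and a yellow band, loose, 100 to 200 g, 48 mm diameter, 130 mm tall; the cap is a cylinder 32 mm in diameter over the top 32 mm (98 to 130 mm above the foot), on a 26 mm neck (90 to 98 mm); the shoulder tapers from 48 mm at 78 mm height. Origin: centre of its underside, z up. It starts upright on the coaster of its colour.
- bottle_green: closed white plastic bottle with a green screw cap and a green band, loose, 100 to 200 g, 48 mm diameter, 130 mm tall; the cap is a cylinder 32 mm in diameter over the top 32 mm (98 to 130 mm above the foot), on a 26 mm neck (90 to 98 mm); the shoulder tapers from 48 mm at 78 mm height. Origin: centre of its underside, z up. It starts upright on the coaster of its colour.
- coaster_red: fixed flat red coaster, a disc 60 mm in diameter, 3 mm thick, with a tongue 24 mm wide reaching 50 mm from its centre along -x, towards the robot; home of the red bottle. Origin: centre of the disc's underside, on the bench; z up. The three coasters stand 78 mm apart in a row along y, in any colour order; the battery lies beyond the row, on +x.
- coaster_yellow: fixed flat yellow coaster, a disc 60 mm in diameter, 3 mm thick, with a tongue 24 mm wide reaching 50 mm from its centre along -x, towards the robot; home of the yellow bottle. Origin: centre of the disc's underside, on the bench; z up. The three coasters stand 78 mm apart in a row along y, in any colour order; the battery lies beyond the row, on +x.
- coaster_green: fixed flat green coaster, a disc 60 mm in diameter, 3 mm thick, with a tongue 24 mm wide reaching 50 mm from its centre along -x, towards the robot; home of the green bottle. Origin: centre of the disc's underside, on the bench; z up. The three coasters stand 78 mm apart in a row along y, in any colour order; the battery lies beyond the row, on +x.
- battery: spare phone battery, a flat black slab with a silver label and an orange tab, loose, 40 to 85 g, 46 mm (x) by 92 mm (y, its length) by 8 mm thick (z). Origin: centre of its underside. It starts flat on a fixed white pad 38 mm (x) by 116 mm, 6 mm high, its long side along the row of bottles and about 10 mm behind them, so no finger fits between.
- side_mat: fixed grey square mat, 170 by 170 mm, 3 mm thick, to the left or right of the work: the side area where bottles may stand meanwhile. Origin: centre of its underside, on the bench; sides along x and y, z up.
- cradle: fixed test cradle, green plate 86 mm (x) by 150 mm (y) by 4 mm, on it a white bed 38 mm (x) wide, its top 10 mm above the bench, and at each end a black stop (60 mm wide, top at 16 mm, inner face 63 mm from the centre); open on both long sides. Origin: centre of its underside, on the bench; y along its length, z up. The battery goes on the bed, length along y, either way round.
- open_phone: opened phone under repair, loose, 170 g, 72 mm (x) by 146 mm (y) by 8 mm thick, black with a gold strip and a silver camera block, lying face down on the bench in front of the bottles. Origin: centre of its underside. It must stay where it is.

How it is judged:
On the way, in this order (a step that is already met when the one before it is completed fails the run):
1. all three bottles stand released on the side mat, and the battery still lies in its place (x of bottle_red in the frame of side_mat between -0.08 and 0.08 m and y of bottle_red in the frame of side_mat between -0.08 and 0.08 m and z of each of bottle_red, bottle_yellow, bottle_green in the frame of side_mat below 0.008 m and angle between each of bottle_red, bottle_yellow, bottle_green's own z axis and vertical below 0.1 rad and linear speed of each of bottle_red, bottle_yellow, bottle_green below 0.02 m/s and contact force between the fingers and bottle_red below 0.1 N and x of bottle_yellow in the frame of side_mat between -0.08 and 0.08 m and y of bottle_yellow in the frame of side_mat between -0.08 and 0.08 m and contact force between the fingers and bottle_yellow below 0.1 N and x of bottle_green in the frame of side_mat between -0.08 and 0.08 m and y of bottle_green in the frame of side_mat between -0.08 and 0.08 m and contact force between the fingers and bottle_green below 0.1 N and distance of battery from where it was at the start of the episode below 0.03 m), for 0.2 s.
2. the battery lies released in the test cradle while all three bottles still stand on the side mat (horizontal distance between battery and cradle below 0.012 m and angle between the y axis of battery and the y axis of cradle, either way round below 0.2 rad and z of battery in the frame of cradle between 0.007 and 0.0135 m and angle between each of battery, bottle_red, bottle_yellow, bottle_green's own z axis and vertical below 0.1 rad and linear speed of each of battery, bottle_red, bottle_yellow, bottle_green below 0.02 m/s and contact force between the fingers and battery below 0.1 N and x of bottle_red in the frame of side_mat between -0.08 and 0.08 m and y of bottle_red in the frame of side_mat between -0.08 and 0.08 m and z of each of bottle_red, bottle_yellow, bottle_green in the frame of side_mat below 0.008 m and contact force between the fingers and bottle_red below 0.1 N and x of bottle_yellow in the frame of side_mat between -0.08 and 0.08 m and y of bottle_yellow in the frame of side_mat between -0.08 and 0.08 m and contact force between the fingers and bottle_yellow below 0.1 N and x of bottle_green in the frame of side_mat between -0.08 and 0.08 m and y of bottle_green in the frame of side_mat between -0.08 and 0.08 m and contact force between the fingers and bottle_green below 0.1 N), for 0.2 s.
At the end, for the whole second after the job is handed in: The battery lies flat on the cradle's white bed, its centre within 12 mm of the cradle's centre and its length within 0.2 rad of the cradle's; each bottle stands upright on the coaster of its colour, within 12 mm of its centre; the phone is within 15 mm of where it lay; all are released and at rest (horizontal distance between battery and cradle below 0.012 m and angle between the y axis of battery and the y axis of cradle, either way round below 0.2 rad and z of battery in the frame of cradle between 0.007 and 0.0135 m and angle between battery's own z axis and vertical below 0.1 rad and linear speed of each of battery, bottle_red, bottle_yellow, bottle_green below 0.02 m/s and contact force between the fingers and battery below 0.1 N and horizontal distance between bottle_red and coaster_red below 0.012 m and z of bottle_red in the frame of coaster_red below 0.007 m and angle between each of bottle_red, bottle_yellow, bottle_green's own z axis and vertical below 0.08 rad and contact force between the fingers and bottle_red below 0.1 N and horizontal distance between bottle_yellow and coaster_yellow below 0.012 m and z of bottle_yellow in the frame of coaster_yellow below 0.007 m and contact force between the fingers and bottle_yellow below 0.1 N and horizontal distance between bottle_green and coaster_green below 0.012 m and z of bottle_green in the frame of coaster_green below 0.007 m and contact force between the fingers and bottle_green below 0.1 N and distance of open_phone from where it was at the start of the episode below 0.015 m); the robot touches nothing.
It fails at once if a bottle is tipped over (more than 0.6 rad) (angle between any of bottle_red, bottle_yellow, bottle_green's own z axis and vertical above 0.6 rad).
It fails at once if the opened phone is pushed more than 15 mm (distance of open_phone from where it was at the start of the episode above 0.015 m).
It also fails if it takes over 131 s, if anything falls off the work surface, if the arm or the gripper's body presses on something with over 40 N, if the wrist force passes 120 N, or if a joint passes its speed limit or range.

### The arm

A 6-joint arm with a two-finger parallel gripper is mounted at the origin on the work surface. World frame = base frame: x ahead of the robot, y to its left, z up, the work surface at z = 0. Lengths are in m, angles in rad, forces in N, time in s.
With the tool pointing down it reaches from about 0.375 to 0.9 m from the base axis. Payload 3.1 kg.
Tool frame: the origin (TCP) lies on the mounting face of the last link; the fingertips stand 182 mm ahead of it and the grasp point (between the pads) lies 164 mm ahead of it; z points along the fingers, y is the direction in which the jaws open and shut (so a half turn about z gives the same grasp; the last joint's range is limited). The gripper opens to 87 mm and grips with 3 to 60 N. Pads are 19 mm wide; open, the fingers measure 117 mm over their backs; the gripper's body (75 mm by 190 mm) begins 51 mm behind the grasp point.
Start: joints at [-1.397, 0.527, 1.433, -0, 1.181, -0.178], TCP at [0.216, -0.586, 0.405] pointing down, gripper open.
Joint ranges: [-3.08, 3.08], [-0.75, 2.2], [0.22, 2.44], [-1.43, 4.57], [0, 2.65], [-2.85, 2.85]. Speed limits (rad/s): [2.79, 2.79, 3.14, 3.14, 3.14, 3.14].

### API

Orientations are given as a unit quaternion [x, y, z, w].
In Python, from rig import robot, camera, camera_model gives the robot as it stands.
- The arm moves only by the tool drive_tool, never from a script. Its argument "plan" is a list that holds one entry, the list of rows, each a list of 6 numbers: the shift along the world's x, y, z in units of 2.5 cm (1.0 is 2.5 cm), then the turn, a rotation vector about the world's x, y, z in units of 6 degrees (1.0 is 6 degrees). A call has 1 to 8 rows; each row shifts and turns the commanded pose from where the row before left it; what a row does not reach is not made up. A row lasts 1/8 s, in which the tool goes at most 62.5 mm and 10.7 degrees, less where a joint would pass 70% of its speed; a pose out of reach is approached as far as the arm can. A call with a number of a shift or a turn outside -1 to 1 is refused whole. A call with a gripper value outside its range is refused whole. "grip" is the closure, from 0 (fully open) to 1 (shut), set as the call begins (left out, the last holds). The fingers move at their own pace and stop on an object; "force" is the grip in N (left out, the last holds). Time passes only in rows, so rows that do not move let the fingers close. It gives the time, the measured TCP pose, the force and the opening at its end, in the units of the state.
- robot.get_obs(): the state, without advancing time (a new reading comes with each control period).
- camera(name): name is "scene" or "top" or "wrist"; returns the picture (400x640x3 uint8, red, green, blue); there is no depth.
- camera_model(name): a dict with "K" (3x3 intrinsics, pixels), "world_to_cam" (4x4, takes a point from world to camera coordinates); the wrist camera has in their place "tool_from_camera" (4x4, takes a point from camera to tool coordinates, whose origin is the TCP and whose axes are the flange's). Camera axes: x right, y up, looking along -z (the intrinsics and any distortion apply to the point x, -y, -z); pixel columns grow to the right and rows downward; lengths in m; the calibration is good to about 2 mm. A picture is of the moment at which its call begins: read the wrist's pose just before it. camera_model takes no time and is no camera call.
- robot.hand_in(): hands the job in, once; it reports no verdict.
The state is a dict: "time": time; "q": joint angles; "joint_velocities": joint speeds; "joint_torque": joint torques, N m; "position": TCP position; "tool_rot": TCP orientation; "ft_force": force on the tool from outside, world axes, zero at the start; "moment": the same for the moment, N m; "grip_width": finger opening in m.
Only numpy, scipy, OpenCV 4.12 (cv2) and the standard library are available. Lean on these libraries where they do the work, as an engineer would, in place of code of your own. Each camera call takes 0.05 s, during which the arm holds its last target.

## Working session

There is one attempt and no reset: what is moved stays moved. The work goes in short steps, Python scripts to look and compute and a tool call to move; the robot and the scene stay as the last step left them, time stands still between calls to the robot, and variables do not carry over. Pictures are saved under pics/ and viewed, and the job is handed in when it is done.

Besides the shell and the picture viewer there is one more tool, called after "Request:" as name(argument=value, ...) on one line, values as JSON. drive_tool: Moves the arm, as the interface text tells. Shifts and turns lie within -1 to 1; 1 stands for 2.5 cm of shift or 6 degrees of turn. Its arguments: {"type":"object","properties":{"plan":{"type":"array","items":{"type":"array","items":{"type":"array","items":{"type":"number","minimum":-1,"maximum":1}}}},"grip":{"type":"number"},"force":{"type":"number"}},"required":["plan"]}

```bash
ls; mkdir -p pics
python3 - <<'E'
from rig import robot, camera, camera_model
import cv2
print(robot.get_obs())
for n in ["scene","top","wrist"]:
    print(n,camera_model(n))
for n in ["scene","top"]:
    cv2.imwrite(f"pics/{n}0.png",cv2.cvtColor(camera(n),cv2.COLOR_RGB2BGR))
E
```

```text
pics
{'time': 0.0, 'q': array([-1.39644586e+00,  5.28389445e-01,  1.43388764e+00,  9.19227388e-06,
        1.18140211e+00, -1.78503207e-01]), 'joint_velocities': array([-0.00107464, -0.00012702, -0.00126997,  0.00046302, -0.0004603 ,
        0.00022203]), 'joint_torque': array([-6.63067094e-04, -4.40045571e+01, -1.76588702e+01,  6.31577242e-02,
        5.80914749e-02, -1.49076363e-04]), 'position': array([ 0.21595088, -0.58613466,  0.40382304]), 'tool_rot': array([ 9.84476884e-01,  1.75511187e-01,  6.41644810e-06, -1.04325950e-03]), 'ft_force': array([ 0.31647754, -0.8877633 ,  0.02775059]), 'moment': array([0.01389687, 0.02469596, 0.00391356]), 'grip_width': 0.08686995802423016}
scene {'K': array([[407.11174808,   0.        , 315.82102591],
       [  0.        , 407.11174808, 191.57838363],
       [  0.        ,   0.        ,   1.        ]]), 'world_to_cam': array([[ 0.63623257,  0.77133486, -0.015832  , -0.31984413],
       [-0.60955672,  0.51515788,  0.60253877,  0.27846404],
       [ 0.47291514, -0.37370429,  0.79793256, -1.13035185],
       [ 0.        ,  0.        ,  0.        
[... 273 characters left out ...]
569548,  0.02737329,  0.08855068, -0.50241815],
       [-0.08910047,  0.01956137,  0.99583054, -0.99526137],
       [ 0.        ,  0.        ,  0.        ,  1.        ]])}
wrist {'K': array([[288.48157668,   0.        , 316.61699806],
       [  0.        , 288.48157668, 197.72869276],
       [  0.        ,   0.        ,   1.        ]]), 'tool_from_camera': array([[-2.99474123e-04,  9.66737812e-01,  2.55769258e-01,
         6.92875905e-02],
       [ 9.99999951e-01,  3.13770664e-04, -1.50911659e-05,
         7.74695315e-04],
       [-9.48420905e-05,  2.55769241e-01, -9.66737858e-01,
         1.99713074e-02],
       [ 0.00000000e+00,  0.00000000e+00,  0.00000000e+00,
         1.00000000e+00]])}
```

View pics/scene0.png

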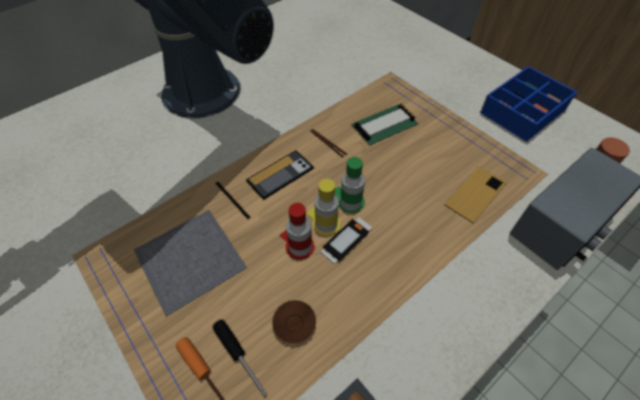

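View pics/top0.png

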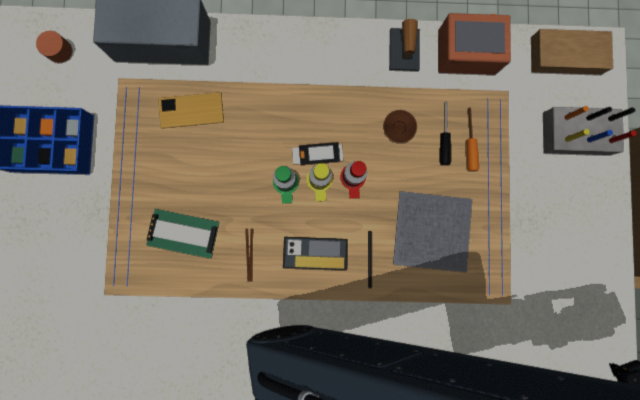

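The top view shows the cradle at about (183,234), slightly turned; the phone at (315,253); the mat at (433,231); and the bottles at (285,180) green, (320,177) yellow and (354,175) red. The battery is at (320,153). I'll enlarge it next.

```bash
cat > h.py <<'E'
import numpy as np, cv2
from rig import robot, camera, camera_model
def ray(name,u,v,z):
    m=camera_model(name);K=m["K"];T=m["world_to_cam"]
    d=np.array([(u-K[0,2])/K[0,0],-(v-K[1,2])/K[1,1],-1.])
    R=T[:3,:3];o=-R.T@T[:3,3];d=R.T@d
    s=(z-o[2])/d[2];return o+s*d
def proj(name,p):
    m=camera_model(name);K=m["K"];T=m["world_to_cam"]
    c=T[:3,:3]@np.array(p)+T[:3,3]
    return np.array([K[0,2]+K[0,0]*c[0]/-c[2],K[1,2]-K[1,1]*c[1]/-c[2]])
def snap(name,fn):
    im=cv2.cvtColor(camera(name),cv2.COLOR_RGB2BGR);cv2.imwrite("pics/"+fn,im);return im
def crop(im,x0,y0,x1,y1,s,fn):
    cv2.imwrite("pics/"+fn,cv2.resize(im[y0:y1,x0:x1],None,fx=s,fy=s,interpolation=cv2.INTER_CUBIC))
E
python3 - <<'E'
from h import *
im=cv2.imread("pics/top0.png")
crop(im,260,130,390,220,6,"c1.png")
crop(im,140,200,230,265,8,"c2.png")
crop(im,280,180,480,280,4,"c3.png")
s=cv2.imread("pics/scene0.png")
crop(s,270,140,390,270,4,"c4.png")
E
```

```text
(no output)
```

View pics/c1.png

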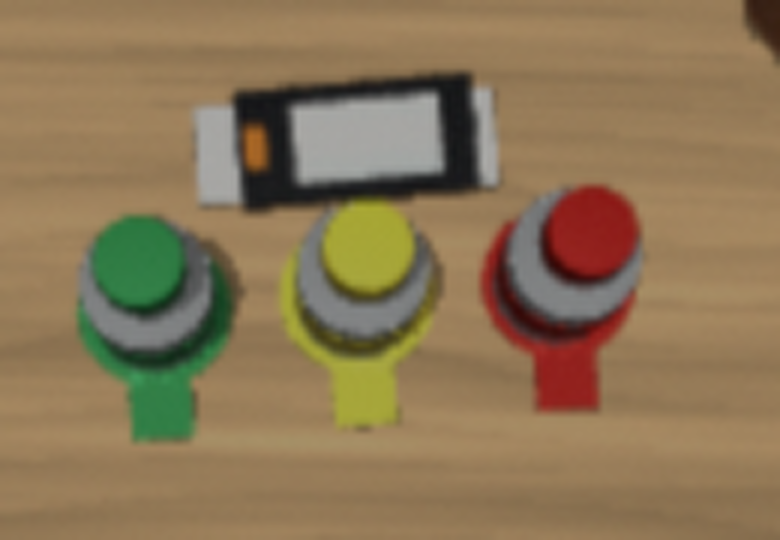

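View pics/c2.png

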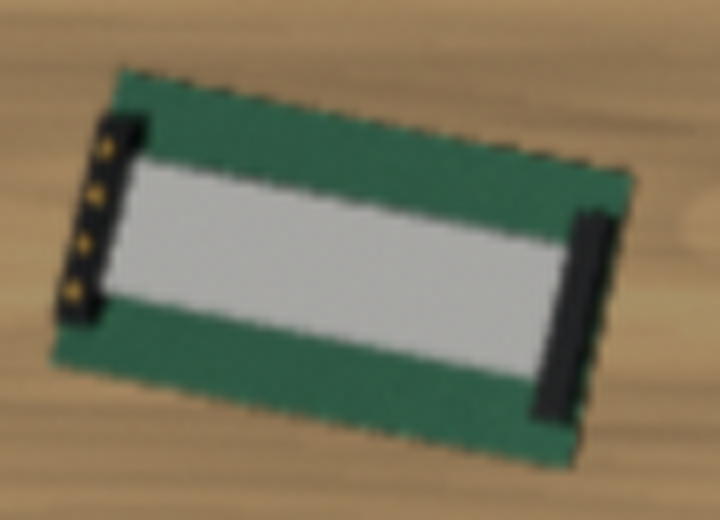

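View pics/c3.png

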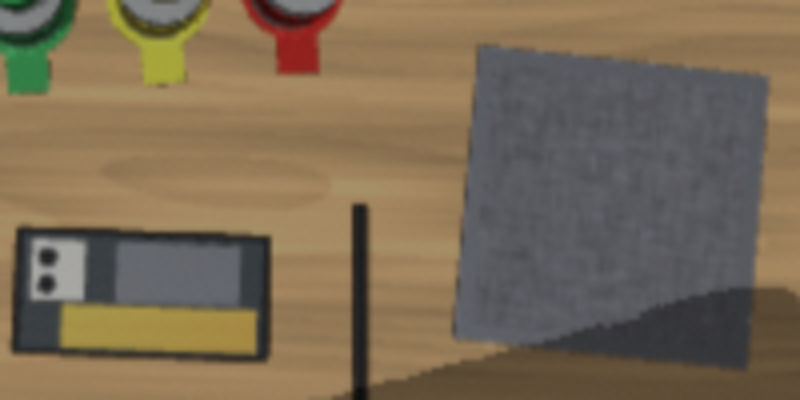

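View pics/c4.png

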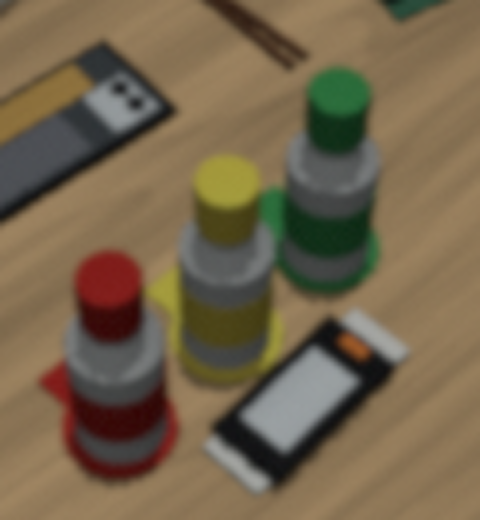

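Run:
```python
from h import *
def P(u,v,s,x0,y0,z): return ray("top",x0+(u+.5)/s-.5,y0+(v+.5)/s-.5,z)
np.set_printoptions(precision=4,suppress=True)
for n,u,v in [("g",138,261),("y",369,247),("r",592,233)]: print(n,"cap",P(u,v,6,260,130,.133)[:2])
for n,a,b,v in [("g",131,193,440),("y",334,399,427),("r",535,599,410)]: print(n,"tongue",P((a+b)/2,v,6,260,130,.003)[:2])
def quad(n,pts,s,x0,y0,z):
    q=np.array([P(u,v,s,x0,y0,z)[:2] for u,v in pts]);c=q.mean(0)
    l=(q[0]+q[3]-q[1]-q[2])/2; w=(q[0]+q[1]-q[2]-q[3])/2
    print(n,c,"len",np.linalg.norm(l),"w",np.linalg.norm(w),"yaw from y deg",np.degrees(np.arctan2(-l[0],l[1])),np.degrees(np.arctan2(w[1],w[0])))
quad("bat",[(235,92),(468,75),(478,188),(246,210)],6,260,130,.014)
quad("pad",[(195,108),(490,88),(498,187),(200,205)],6,260,130,.006)
quad("plate",[(120,68),(635,170),(573,467),(52,360)],8,140,200,.004)
quad("bed",[(140,157),(565,243),(530,377),(103,293)],8,140,200,.01)
quad("mat",[(478,45),(768,76),(747,369),(454,338)],4,280,180,.003)
quad("phone",[(17,228),(271,238),(267,359),(12,352)],4,280,180,.008)
```

```text
g cap [0.5461 0.0616]
y cap [ 0.5531 -0.0159]
r cap [ 0.56   -0.0911]
g tongue [0.4966 0.0574]
y tongue [ 0.5037 -0.0207]
r tongue [ 0.5124 -0.0975]
bat [ 0.6124 -0.0139] len 0.08936182872361507 w 0.044944568465433314 yaw from y deg 6.559697453444417 6.556351648844623
pad [ 0.6116 -0.01  ] len 0.11462286408890228 w 0.03835056944987249 yaw from y deg 5.418277760700204 5.188963574204106
plate [0.4222 0.2904] len 0.14959386735929972 w 0.08481371052107384 yaw from y deg -9.904090086979666 -9.518315018957143
bed [0.4215 0.2917] len 0.12223979505513001 w 0.03901378169187948 yaw from y deg -9.785580118686005 -12.003890524830311
mat [ 0.4408 -0.2796] len 0.16895924101424792 w 0.16879994820856228 yaw from y deg -4.548520333400472 -4.27867445147177
phone [ 0.3839 -0.0108] len 0.14415250155668374 w 0.06892989699728139 yaw from y deg -0.474247203484387 -0.647263273646098
```

Request:
drive_tool(plan=[[[0.69, 0.986, 0, 0, 0, 0.63], [0.69, 0.986, 0, 0, 0, 0.63], [0.69, 0.986, 0, 0, 0, 0.63], [0.69, 0.986, 0, 0, 0, 0.63], [0.69, 0.986, 0, 0, 0, 0.63], [0.69, 0.986, 0, 0, 0, 0.63], [0.69, 0.986, 0, 0, 0, 0.63], [0.69, 0.986, 0, 0, 0, 0.63]]], grip=0, force=20)

```text
time: 1.1
position: [0.3544, -0.3883, 0.4044]
tool_rot: [0.904, 0.427, -0.0, -0.0]
ft_force: [0.4, 0.3, 0.9]
grip_width: 0.0868
```

Request:
drive_tool(plan=[[[0.69, 0.986, 0, 0, 0, 0.63], [0.69, 0.986, 0, 0, 0, 0.63], [0.69, 0.986, 0, 0, 0, 0.63], [0.69, 0.986, 0, 0, 0, 0.63], [0.69, 0.986, 0, 0, 0, 0.63], [0.69, 0.986, 0, 0, 0, 0.63], [0.69, 0.986, 0, 0, 0, 0.63], [0.69, 0.986, 0, 0, 0, 0.63]]])

```text
time: 2.1
position: [0.4923, -0.1911, 0.4044]
tool_rot: [0.761, 0.648, -0.0, -0.0]
ft_force: [0.4, -0.8, 0.3]
grip_width: 0.0866
```

Request:
drive_tool(plan=[[[0.69, 0.986, 0, 0, 0, 0.63], [0.69, 0.986, 0, 0, 0, 0.63], [0.69, 0.986, 0, 0, 0, 0.63], [0.69, 0.986, 0, 0, 0, 0.63], [0, 0, 0, 0, 0, 0], [0, 0, 0, 0, 0, 0]]])

```text
time: 2.85
position: [0.5606, -0.0937, 0.4044]
tool_rot: [0.67, 0.742, -0.0, -0.0]
ft_force: [-0.4, -0.2, -1.0]
grip_width: 0.087
```

```bash
cat >> h.py <<'E'
from scipy.spatial.transform import Rotation as Rn
def wray(u,v,z,obs):
    m=camera_model("wrist");K=m["K"];T=m["tool_from_camera"]
    R=Rn.from_quat(obs["tool_rot"]).as_matrix()
    d=np.array([(u-K[0,2])/K[0,0],-(v-K[1,2])/K[1,1],-1.])
    d=R@(T[:3,:3]@d);o=np.array(obs["position"])+R@T[:3,3]
    return o+(z-o[2])/d[2]*d
E
python3 - <<'E'
from h import *
import json
o=robot.get_obs();im=snap("wrist","w1.png")
json.dump({k:np.array(o[k]).tolist() for k in("position","tool_rot")},open("w1.json","w"))
E
```

```text
(no output)
```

View pics/w1.png

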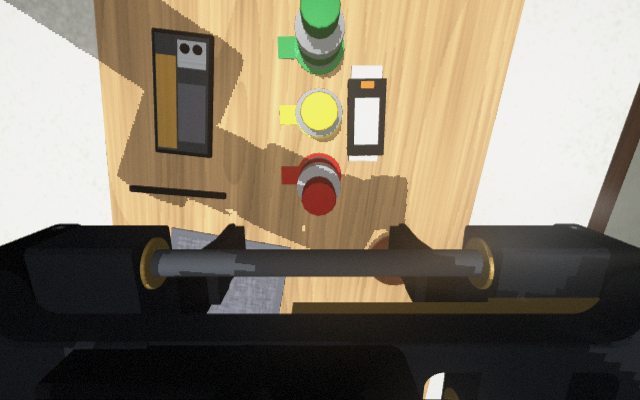

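The wrist view shows the red cap centre at about (319,196), yellow at (319,112), and the battery at (348–386, 79–157).

Run:
```python
from h import *
import json
o=json.load(open("w1.json"))
for p in [(319,197,.133),(319.5,112,.133),(290,175,.003),(366.5,118,.014),(349,79,.014),(348,155,.014),(281,175,.003),(279,47,.003)]: print(p,wray(*p,o).round(4))
```

```text
(319, 197, 0.133) [ 0.5619 -0.0906  0.133 ]
(319.5, 112, 0.133) [ 0.5547 -0.0175  0.133 ]
(290, 175, 0.003) [ 0.5245 -0.098   0.003 ]
(366.5, 118, 0.014) [ 0.614  -0.0151  0.014 ]
(349, 79, 0.014) [0.5866 0.0274 0.014 ]
(348, 155, 0.014) [ 0.5971 -0.0626  0.014 ]
(281, 175, 0.003) [ 0.5125 -0.0992  0.003 ]
(279, 47, 0.003) [0.4993 0.0561 0.003 ]
```

Request:
drive_tool(plan=[[[0, 0.02, -0.97, 0, 0, 0], [0, 0, -0.97, 0, 0, 0], [0, 0, -0.97, 0, 0, 0], [0, 0, -0.97, 0, 0, 0], [0, 0, -0.97, 0, 0, 0], [0, 0, 0, 0, 0, 0]]])

```text
time: 3.65
position: [0.5599, -0.0937, 0.2819]
tool_rot: [0.671, 0.741, -0.001, -0.002]
ft_force: [0.5, 0.5, 0.2]
grip_width: 0.0871
```

Request:
drive_tool(plan=[[[0, 0, 0, 0, 0, 0], [0, 0, 0, 0, 0, 0], [0, 0, 0, 0, 0, 0], [0, 0, 0, 0, 0, 0], [0, 0, 0, 0, 0, 0], [0, 0, 0, 0, 0, 0]]], grip=1, force=20)

```text
time: 4.4
position: [0.561, -0.0929, 0.2835]
tool_rot: [0.67, 0.742, 0.0, 0.0]
ft_force: [0.3, 0.2, -0.2]
grip_width: 0.0351
```

Request:
drive_tool(plan=[[[0, 0, 0, 0, 0, 0], [0, 0, 0, 0, 0, 0], [0, 0, 0.5, 0, 0, 0], [0, 0, 0.5, 0, 0, 0], [0, 0, 0.5, 0, 0, 0], [0, 0, 0, 0, 0, 0]]])

```text
time: 5.15
position: [0.5614, -0.0931, 0.3227]
tool_rot: [0.67, 0.742, 0.001, 0.002]
ft_force: [-0.6, 0.4, -2.8]
grip_width: 0.0317
```

Request:
drive_tool(plan=[[[-0.2, -0.4, 0, 0, 0, 0], [-0.4, -0.8, 0, 0, 0, 0], [-0.45, -0.9, 0, 0, 0, 0], [-0.45, -0.9, 0, 0, 0, 0], [-0.45, -0.9, 0, 0, 0, 0], [-0.45, -0.9, 0, 0, 0, 0], [-0.45, -0.9, 0, 0, 0, 0], [-0.45, -0.9, 0, 0, 0, 0]]])

```text
time: 6.15
position: [0.4774, -0.2591, 0.3204]
tool_rot: [0.67, 0.742, -0.0, -0.001]
ft_force: [0.2, 0.4, -1.3]
grip_width: 0.0313
```

Request:
drive_tool(plan=[[[-0.45, -0.9, 0, 0, 0, 0], [-0.45, -0.9, 0, 0, 0, 0], [-0.4, -0.8, 0, 0, 0, 0], [-0.4, -0.8, 0, 0, 0, 0], [0, 0, -0.5, 0, 0, 0], [0, 0, -0.5, 0, 0, 0], [0, 0, -0.3, 0, 0, 0], [0, 0, -0.1, 0, 0, 0]]])

```text
time: 7.15
position: [0.4361, -0.3421, 0.285]
tool_rot: [0.67, 0.742, 0.0, -0.001]
ft_force: [-0.2, -0.1, -2.1]
grip_width: 0.0311
```

Request:
drive_tool(plan=[[[0, 0, -0.06, 0, 0, 0], [0, 0, 0, 0, 0, 0]]])

```text
time: 7.4
position: [0.4362, -0.3429, 0.2847]
tool_rot: [0.67, 0.742, -0.0, 0.0]
ft_force: [-0.0, 0.4, -0.9]
grip_width: 0.0316
```

Request:
drive_tool(plan=[[[0, 0, -0.06, 0, 0, 0], [0, 0, 0, 0, 0, 0], [0, 0, 0, 0, 0, 0]]])

```text
time: 7.78
position: [0.4361, -0.3432, 0.2835]
tool_rot: [0.67, 0.742, -0.0, 0.001]
ft_force: [0.5, 0.6, 1.5]
grip_width: 0.0312
```

Request:
drive_tool(plan=[[[0, 0, 0, 0, 0, 0], [0, 0, 0, 0, 0, 0], [0, 0, 0, 0, 0, 0], [0, 0, 0, 0, 0, 0]]], grip=0)

```text
time: 8.28
position: [0.4359, -0.343, 0.2829]
tool_rot: [0.67, 0.742, 0.0, -0.0]
ft_force: [0.1, 0.4, -0.2]
grip_width: 0.0639
```

Request:
drive_tool(plan=[[[0, 0, 0.9, 0, 0, 0], [0, 0, 0.9, 0, 0, 0], [0.34, 0.94, 0.4, 0, 0, 0], [0.34, 0.94, 0, 0, 0, 0], [0.34, 0.94, 0, 0, 0, 0], [0.34, 0.94, 0, 0, 0, 0], [0.34, 0.94, 0, 0, 0, 0], [0.34, 0.94, 0, 0, 0, 0]]])

```text
time: 9.28
position: [0.4872, -0.2012, 0.338]
tool_rot: [0.67, 0.742, -0.0, -0.0]
ft_force: [-0.7, 0.6, 0.4]
grip_width: 0.0871
```

Request:
drive_tool(plan=[[[0.34, 0.94, 0, 0, 0, 0], [0.34, 0.94, 0, 0, 0, 0], [0.34, 0.94, 0, 0, 0, 0], [0.34, 0.94, 0, 0, 0, 0], [0.34, 0.94, 0, 0, 0, 0], [0.34, 0.94, 0, 0, 0, 0], [0.34, 0.94, 0, 0, 0, 0], [0.28, 0.86, 0, 0, 0, 0]]])

```text
time: 10.28
position: [0.5537, -0.0151, 0.3379]
tool_rot: [0.67, 0.742, -0.0, -0.0]
ft_force: [0.4, 0.5, -0.3]
grip_width: 0.087
```

Request:
drive_tool(plan=[[[0, 0, 0, 0, 0, 0], [0, 0, -0.9, 0, 0, 0], [0, 0, -0.9, 0, 0, 0], [0, 0, -0.4, 0, 0, 0], [0, 0, 0, 0, 0, 0]]])

```text
time: 10.9
position: [0.5532, -0.0165, 0.2825]
tool_rot: [0.671, 0.742, -0.0, -0.001]
ft_force: [-1.4, 0.2, 0.6]
grip_width: 0.0868
```

Request:
drive_tool(plan=[[[0, 0, 0, 0, 0, 0], [0, 0, 0, 0, 0, 0], [0, 0, 0, 0, 0, 0], [0, 0, 0, 0, 0, 0], [0, 0, 0, 0, 0, 0], [0, 0, 0, 0, 0, 0], [0, 0, 0, 0, 0, 0]]], grip=1)

```text
time: 11.78
position: [0.5535, -0.016, 0.283]
tool_rot: [0.67, 0.742, 0.0, 0.0]
ft_force: [0.2, -0.8, -0.2]
grip_width: 0.0316
```

Request:
drive_tool(plan=[[[0, 0, 0.5, 0, 0, 0], [0, 0, 0.5, 0, 0, 0], [-0.2, -0.4, 0.5, 0, 0, 0], [-0.4, -0.9, 0, 0, 0, 0], [-0.4, -0.95, 0, 0, 0, 0], [-0.4, -0.95, 0, 0, 0, 0], [-0.4, -0.95, 0, 0, 0, 0], [-0.4, -0.95, 0, 0, 0, 0]]])

```text
time: 12.78
position: [0.4977, -0.1448, 0.3214]
tool_rot: [0.67, 0.742, -0.0, 0.0]
ft_force: [-0.0, 0.6, -0.9]
grip_width: 0.0317
```

Request:
drive_tool(plan=[[[-0.4, -0.95, 0, 0, 0, 0], [-0.4, -0.95, 0, 0, 0, 0], [-0.4, -0.95, 0, 0, 0, 0], [-0.4, -0.95, 0, 0, 0, 0], [-0.4, -0.95, 0, 0, 0, 0], [-0.3, -0.65, 0, 0, 0, 0], [0, 0, -0.5, 0, 0, 0], [0, 0, -0.5, 0, 0, 0]]])

```text
time: 13.78
position: [0.4408, -0.2778, 0.2947]
tool_rot: [0.67, 0.742, 0.0, -0.001]
ft_force: [0.1, -0.0, -1.3]
grip_width: 0.0317
```

Request:
drive_tool(plan=[[[0, 0, -0.3, 0, 0, 0], [0, 0, -0.15, 0, 0, 0], [0, 0, -0.05, 0, 0, 0], [0, 0, 0, 0, 0, 0], [0, 0, 0, 0, 0, 0]]])

```text
time: 14.4
position: [0.4411, -0.2785, 0.2832]
tool_rot: [0.67, 0.742, -0.0, 0.0]
ft_force: [-0.1, 0.3, -1.5]
grip_width: 0.0315
```

Request:
drive_tool(plan=[[[0, 0, 0, 0, 0, 0], [0, 0, 0, 0, 0, 0], [0, 0, 0, 0, 0, 0], [0, 0, 0, 0, 0, 0]]], grip=0)

```text
time: 14.9
position: [0.441, -0.2785, 0.2831]
tool_rot: [0.67, 0.742, -0.0, 0.0]
ft_force: [0.2, 0.3, 0.3]
grip_width: 0.0636
```

Request:
drive_tool(plan=[[[0, 0, 0.9, 0, 0, 0], [0, 0, 0.9, 0, 0, 0], [0.3, 0.95, 0.4, 0, 0, 0], [0.3, 0.95, 0, 0, 0, 0], [0.3, 0.95, 0, 0, 0, 0], [0.3, 0.95, 0, 0, 0, 0], [0.3, 0.95, 0, 0, 0, 0], [0.3, 0.95, 0, 0, 0, 0]]])

```text
time: 15.9
position: [0.4861, -0.1352, 0.338]
tool_rot: [0.67, 0.742, 0.0, 0.0]
ft_force: [-0.6, 0.1, -0.4]
grip_width: 0.0869
```

Request:
drive_tool(plan=[[[0.3, 0.95, 0, 0, 0, 0], [0.3, 0.95, 0, 0, 0, 0], [0.3, 0.95, 0, 0, 0, 0], [0.3, 0.95, 0, 0, 0, 0], [0.3, 0.95, 0, 0, 0, 0], [0.3, 0.95, 0, 0, 0, 0], [0.3, 0.95, 0, 0, 0, 0], [0.3, 0.95, 0, 0, 0, 0]]])

```text
time: 16.9
position: [0.5461, 0.0548, 0.338]
tool_rot: [0.67, 0.742, -0.0, -0.0]
ft_force: [0.5, 0.3, -0.8]
grip_width: 0.0872
```

Request:
drive_tool(plan=[[[0, 0.3, 0, 0, 0, 0], [0, 0, -0.9, 0, 0, 0], [0, 0, -0.9, 0, 0, 0], [0, 0, -0.4, 0, 0, 0], [0, 0, 0, 0, 0, 0]]])

```text
time: 17.52
position: [0.5457, 0.0611, 0.2825]
tool_rot: [0.671, 0.742, -0.001, -0.001]
ft_force: [0.1, 0.2, 0.1]
grip_width: 0.0869
```

Request:
drive_tool(plan=[[[0, 0, 0, 0, 0, 0], [0, 0, 0, 0, 0, 0], [0, 0, 0, 0, 0, 0], [0, 0, 0, 0, 0, 0], [0, 0, 0, 0, 0, 0], [0, 0, 0, 0, 0, 0], [0, 0, 0, 0, 0, 0]]], grip=1)

```text
time: 18.4
position: [0.5461, 0.0615, 0.283]
tool_rot: [0.67, 0.742, 0.0, 0.0]
ft_force: [0.1, 0.2, -0.8]
grip_width: 0.0316
```

Request:
drive_tool(plan=[[[0, 0, 0.5, 0, 0, 0], [0, 0, 0.5, 0, 0, 0], [-0.1, -0.4, 0.5, 0, 0, 0], [-0.3, -0.9, 0, 0, 0, 0], [-0.35, -0.95, 0, 0, 0, 0], [-0.35, -0.95, 0, 0, 0, 0], [-0.35, -0.95, 0, 0, 0, 0], [-0.35, -0.95, 0, 0, 0, 0]]])

```text
time: 19.4
position: [0.5005, -0.0673, 0.3214]
tool_rot: [0.67, 0.742, 0.0, 0.001]
ft_force: [0.4, 0.1, -2.1]
grip_width: 0.0313
```

Request:
drive_tool(plan=[[[-0.35, -0.95, 0, 0, 0, 0], [-0.35, -0.95, 0, 0, 0, 0], [-0.35, -0.95, 0, 0, 0, 0], [-0.35, -0.95, 0, 0, 0, 0], [-0.35, -0.95, 0, 0, 0, 0], [-0.35, -0.95, 0, 0, 0, 0], [-0.1, -0.3, -0.2, 0, 0, 0], [0, 0, -0.5, 0, 0, 0]]])

```text
time: 20.4
position: [0.4459, -0.2164, 0.3032]
tool_rot: [0.671, 0.742, 0.0, 0.001]
ft_force: [-0.6, 0.6, -1.6]
grip_width: 0.0311
```

Request:
drive_tool(plan=[[[0, 0, -0.4, 0, 0, 0], [0, 0, -0.25, 0, 0, 0], [0, 0, -0.1, 0, 0, 0], [0, 0, -0.05, 0, 0, 0], [0, 0, 0, 0, 0, 0], [0, 0, 0, 0, 0, 0]]])

```text
time: 21.15
position: [0.446, -0.216, 0.2832]
tool_rot: [0.67, 0.742, 0.0, 0.0]
ft_force: [0.3, 0.4, -2.1]
grip_width: 0.0311
```

Request:
drive_tool(plan=[[[0, 0, 0, 0, 0, 0], [0, 0, 0, 0, 0, 0], [0, 0, 0, 0, 0, 0], [0, 0, 0, 0, 0, 0]]], grip=0)

```text
time: 21.65
position: [0.446, -0.216, 0.2831]
tool_rot: [0.67, 0.742, -0.0, 0.0]
ft_force: [-0.2, -0.3, -0.4]
grip_width: 0.0636
```

Request:
drive_tool(plan=[[[0, 0, 0.9, 0, 0, 0], [0, 0, 0.9, 0, 0, 0], [0, 0, 0.9, 0, 0, 0], [0, 0, 0.9, 0, 0, 0]]])

```text
time: 22.15
position: [0.4458, -0.2159, 0.3737]
tool_rot: [0.67, 0.742, -0.0, -0.0]
ft_force: [-0.5, -1.0, 0.3]
grip_width: 0.0867
```

Run:
```python
from h import *
im=snap("top","top1.png"); crop(im,260,130,390,220,6,"d1.png")
s=snap("scene","scene1.png")
```

```text
(no output)
```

View pics/d1.png

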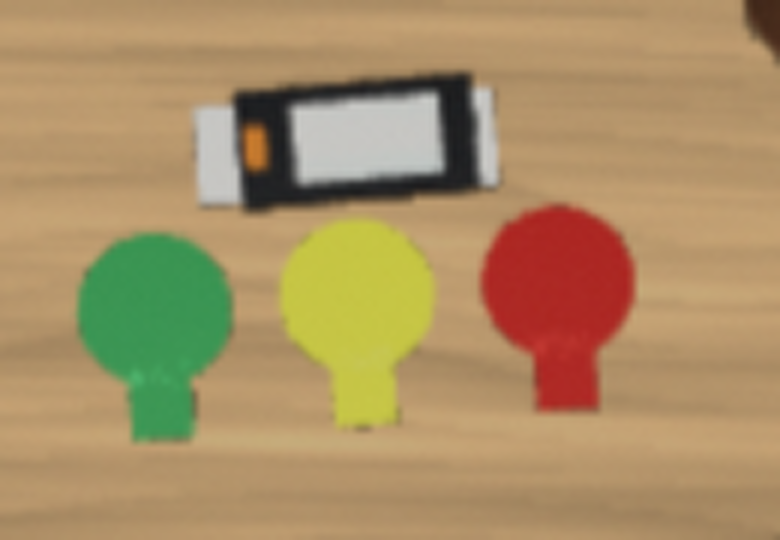

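View pics/scene1.png

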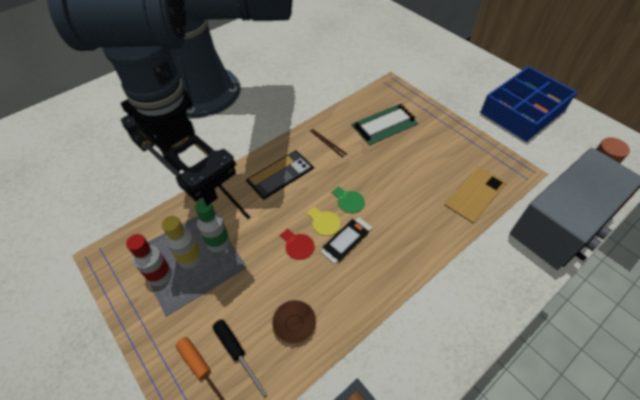

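All three bottles stand on the mat and the battery has not moved. In the crop the coaster discs are at (155,309), (358,295) and (558,281).

Run:
```python
from h import *
im=cv2.imread("pics/top1.png");hsv=cv2.cvtColor(im,cv2.COLOR_BGR2HSV)
for n,u,v in [("g",155,309),("y",358,295),("r",558,281)]:
    print(n,ray("top",260+(u+.5)/6-.5,130+(v+.5)/6-.5,.003).round(4))
print(proj("top",(.613,-.0145,.014)),proj("top",(.422,.2908,.01)))
```

```text
g [0.5469 0.0617 0.003 ]
y [ 0.5546 -0.0161  0.003 ]
r [ 0.5622 -0.0931  0.003 ]
[319.31344806 152.85485918] [181.80768425 232.79603152]
```

Request:
drive_tool(plan=[[[0.74, 0.9, 0, 0, 0, 0.1], [0.74, 0.9, 0, 0, 0, 0], [0.74, 0.9, 0, 0, 0, 0], [0.74, 0.9, 0, 0, 0, 0], [0.74, 0.9, 0, 0, 0, 0], [0.74, 0.9, 0, 0, 0, 0], [0.74, 0.9, 0, 0, 0, 0], [0.74, 0.9, 0, 0, 0, 0]]])

```text
time: 23.25
position: [0.5942, -0.0351, 0.3715]
tool_rot: [0.666, 0.746, -0.001, -0.001]
ft_force: [0.1, -0.2, 0.0]
grip_width: 0.0869
```

Request:
drive_tool(plan=[[[0.76, 0.86, -0.5, 0, 0, 0], [0, 0, -0.9, 0, 0, 0], [0, 0, -0.9, 0, 0, 0], [0, 0, -0.9, 0, 0, 0], [0, 0, -0.9, 0, 0, 0], [0, 0, -0.9, 0, 0, 0], [0, 0, 0, 0, 0, 0]]])

```text
time: 24.12
position: [0.6118, -0.0143, 0.2451]
tool_rot: [0.666, 0.746, -0.002, -0.003]
ft_force: [-0.9, 0.6, 0.2]
grip_width: 0.0867
```

Run:
```python
from h import *
s=snap("scene","scene2.png");crop(s,290,140,440,280,4,"e2.png")
w=snap("wrist","w2.png")
```

```text
(no output)
```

View pics/e2.png

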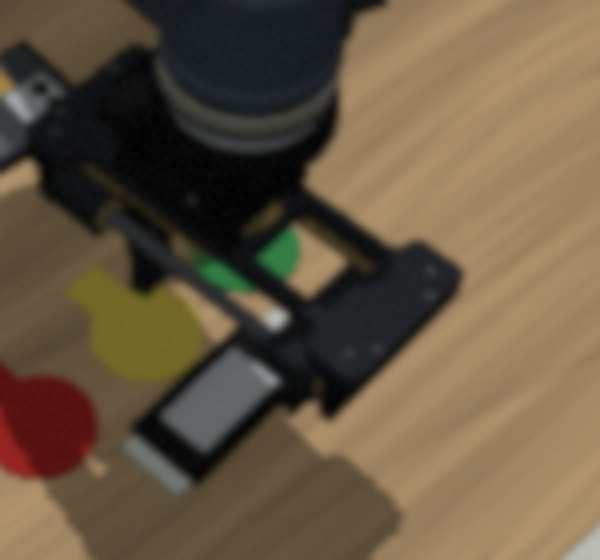

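View pics/w2.png

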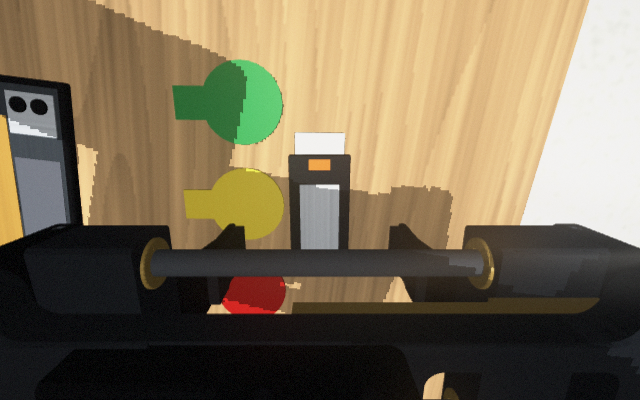

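The wrist view shows the battery centred between the jaws (edges at columns 289 and 350, tool centre about 317). I'll descend and grip.

Request:
drive_tool(plan=[[[0, 0, -0.8, 0, 0, 0], [0, 0, -0.8, 0, 0, 0], [0, 0, -0.5, 0, 0, 0], [0, 0, -0.2, 0, 0, 0], [0, 0, 0, 0, 0, 0], [0, 0, 0, 0, 0, 0]]])

```text
time: 24.98
position: [0.6133, -0.0145, 0.191]
tool_rot: [0.666, 0.746, 0.0, 0.0]
ft_force: [-0.7, -0.1, 1.0]
grip_width: 0.087
```

Request:
drive_tool(plan=[[[0, 0, -0.1, 0, 0, 0], [0, 0, -0.1, 0, 0, 0], [0, 0, 0, 0, 0, 0]]])

```text
time: 25.35
position: [0.6131, -0.0145, 0.1857]
tool_rot: [0.666, 0.746, 0.0, 0.0]
ft_force: [-0.4, 0.2, 2.0]
grip_width: 0.087
```

Request:
drive_tool(plan=[[[0, 0, 0, 0, 0, 0], [0, 0, 0, 0, 0, 0], [0, 0, 0, 0, 0, 0], [0, 0, 0, 0, 0, 0], [0, 0, 0, 0, 0, 0], [0, 0, 0, 0, 0, 0]]], grip=1)

```text
time: 26.1
position: [0.6129, -0.0144, 0.1855]
tool_rot: [0.666, 0.746, -0.0, -0.0]
ft_force: [-1.8, 1.4, 5.1]
grip_width: 0.0457
```

Request:
drive_tool(plan=[[[0, 0, 0.3, 0, 0, 0], [0, 0, 0.5, 0, 0, 0], [0, 0, 0.7, 0, 0, 0], [0, 0, 0.5, 0, 0, 0], [0, 0, 0, 0, 0, 0]]])

```text
time: 26.72
position: [0.6136, -0.0145, 0.2373]
tool_rot: [0.666, 0.746, 0.001, 0.002]
ft_force: [0.1, -0.1, -0.9]
grip_width: 0.0455
```

Run:
```python
from h import *
s=snap("scene","scene3.png");crop(s,290,140,440,280,4,"e3.png")
w=snap("wrist","w3.png")
```

```text
(no output)
```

View pics/e3.png

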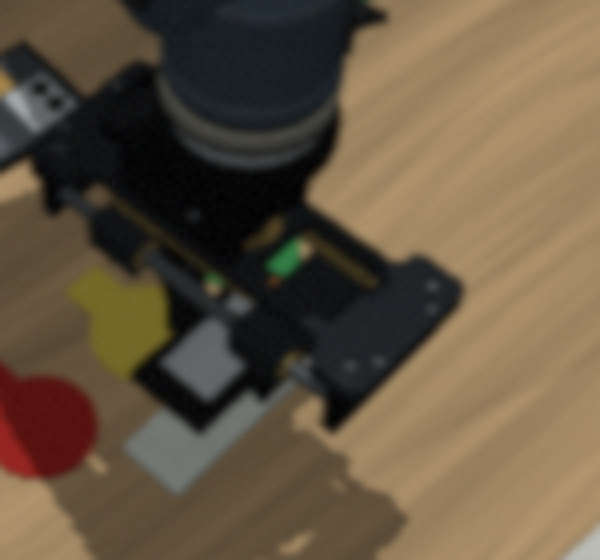

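View pics/w3.png

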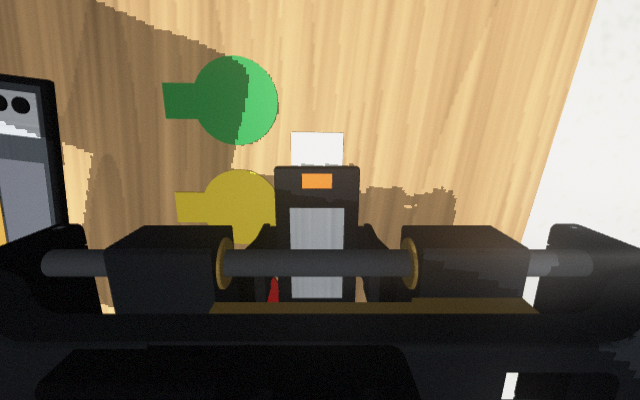

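Run:
```python
from h import *
o=robot.get_obs();p=o["position"];print(p)
R=Rn.from_quat(o["tool_rot"]).as_matrix()
for u,v in [(275,168),(359,168)]:
    q=wray(u,v,.0645,o); print(q,R.T@(q-p))
```

```text
[ 0.61289695 -0.01444936  0.23579636]
[0.58581245 0.02786952 0.0645    ] [ 0.0450964  -0.02225722  0.1712829 ]
[0.62990725 0.03280596 0.0645    ] [0.04507724 0.02211302 0.17130066]
```

Request:
drive_tool(plan=[[[-0.3, 0.5, 0, 0, 0, -0.2], [-0.6, 0.95, 0, 0, 0, -0.2], [-0.6, 0.95, 0, 0, 0, -0.2], [-0.6, 0.95, 0, 0, 0, -0.2], [-0.6, 0.95, 0, 0, 0, -0.2], [-0.6, 0.95, 0, 0, 0, -0.2], [-0.6, 0.95, 0, 0, 0, -0.2], [-0.6, 0.95, 0, 0, 0, -0.2]]])

```text
time: 27.82
position: [0.4998, 0.1649, 0.2349]
tool_rot: [0.727, 0.687, -0.0, -0.0]
ft_force: [2.0, 1.1, -0.5]
grip_width: 0.0456
```

Request:
drive_tool(plan=[[[-0.6, 0.95, 0, 0, 0, -0.2], [-0.6, 0.95, 0, 0, 0, -0.2], [-0.6, 0.95, 0, 0, 0, -0.2], [-0.6, 0.95, 0, 0, 0, -0.2], [-0.6, 0.95, 0, 0, 0, -0.2], [-0.14, 0.32, 0, 0, 0, -0.12], [0, 0, 0, 0, 0, 0], [0, 0, 0, 0, 0, 0]]])

```text
time: 28.82
position: [0.4226, 0.2904, 0.2354]
tool_rot: [0.766, 0.643, 0.0, 0.0]
ft_force: [-0.2, 0.6, -2.0]
grip_width: 0.0459
```

Run:
```python
from h import *
import json
o=robot.get_obs();w=snap("wrist","w4.png")
json.dump({k:np.array(o[k]).tolist() for k in("position","tool_rot")},open("w4.json","w"))
print(o["position"],o["tool_rot"])
im=snap("top","top4.png");crop(im,120,180,250,280,6,"e4.png")
```

```text
[0.42262398 0.29044339 0.23538167] [7.65714618e-01 6.43180457e-01 6.14714341e-05 1.39006831e-04]
```

View pics/w4.png

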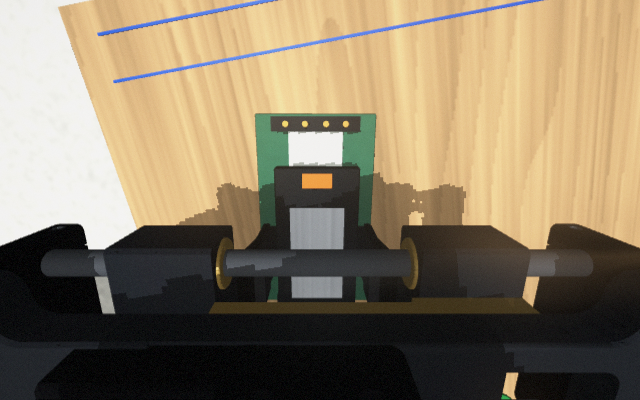

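View pics/e4.png

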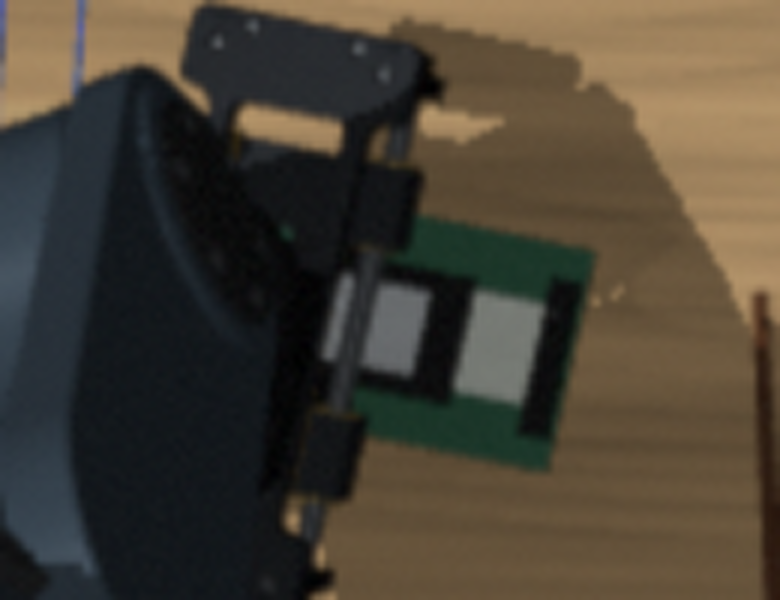

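The wrist view shows the battery squared up over the cradle. The plate's far corners are at (255,113) and (377,113), the bed edges at columns 288 and 343, and the battery edges at 275 and 359.

Run:
```python
from h import *
import json
o=json.load(open("w4.json"));R=Rn.from_quat(o["tool_rot"]).as_matrix()
for n,u,v,z in [("pl",255,113.5,.004),("pr",377,113.5,.004),("stop",317,117,.016),("bl",288.5,150,.01),("br",343.5,150,.01),("bat",275,168,.064),("bat",359,168,.064)]:
    print(n,(R.T@(wray(u,v,z,o)-np.array(o["position"])))[:2].round(4))
```

```text
pl [ 0.0742 -0.0433]
pr [0.0742 0.0425]
stop [0.0717 0.0003]
bl [ 0.0493 -0.0198]
br [0.0493 0.019 ]
bat [ 0.045 -0.022]
bat [0.045  0.0224]
```

Request:
drive_tool(plan=[[[0, 0, -0.5, 0, 0, 0], [0, 0, -0.6, 0, 0, 0], [0, 0, -0.4, 0, 0, 0], [0, 0, -0.2, 0, 0, 0], [0, 0, -0.1, 0, 0, 0], [0, 0, 0, 0, 0, 0], [0, 0, 0, 0, 0, 0]]])

```text
time: 29.8
position: [0.4221, 0.2911, 0.1908]
tool_rot: [0.765, 0.643, 0.0, 0.0]
ft_force: [-0.3, -1.6, -0.4]
grip_width: 0.0459
```

Request:
drive_tool(plan=[[[0, 0, -0.06, 0, 0, 0], [0, 0, 0, 0, 0, 0]]])

```text
time: 30.05
position: [0.4221, 0.2911, 0.1895]
tool_rot: [0.766, 0.643, 0.0, 0.0]
ft_force: [-0.6, 0.9, 3.2]
grip_width: 0.0456
```

Contact shows 3 N of upward force. Releasing and rising.

Request:
drive_tool(plan=[[[0, 0, 0, 0, 0, 0], [0, 0, 0, 0, 0, 0], [0, 0, 0, 0, 0, 0], [0, 0, 0, 0, 0, 0], [0, 0, 0.3, 0, 0, 0], [0, 0, 0.6, 0, 0, 0], [0, 0, 0.9, 0, 0, 0], [0, 0, 0.9, 0, 0, 0]]], grip=0)

```text
time: 31.05
position: [0.4219, 0.291, 0.2581]
tool_rot: [0.766, 0.643, 0.0, 0.0]
ft_force: [-0.2, -0.3, -1.2]
grip_width: 0.0869
```

Request:
drive_tool(plan=[[[0, 0, 0.9, 0, 0, 0], [0, 0, 0.9, 0, 0, 0], [0, -0.9, 0.9, 0, 0, 0.2], [0, -0.9, 0.54, 0, 0, 0.2], [0.07, -0.9, 0, 0, 0, 0.2], [0.07, -0.9, 0, 0, 0, 0.2], [0.07, -0.9, 0, 0, 0, 0.2], [0.07, -0.9, 0, 0, 0, 0.2]]])

```text
time: 32.05
position: [0.4287, 0.1553, 0.3386]
tool_rot: [0.723, 0.69, 0.001, 0.0]
ft_force: [0.4, 0.1, 0.2]
grip_width: 0.0875
```

Run:
```python
from h import *
im=snap("top","top5.png");crop(im,140,200,230,265,8,"e5.png"); s=snap("scene","scene5.png")
```

```text
(no output)
```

View pics/e5.png

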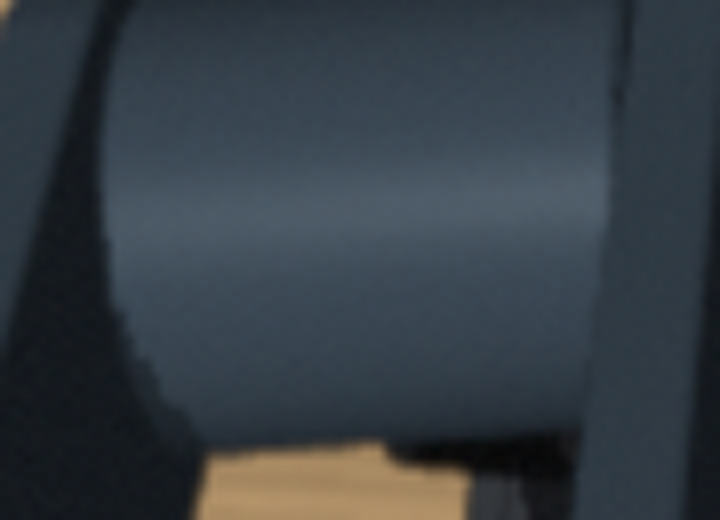

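View pics/scene5.png

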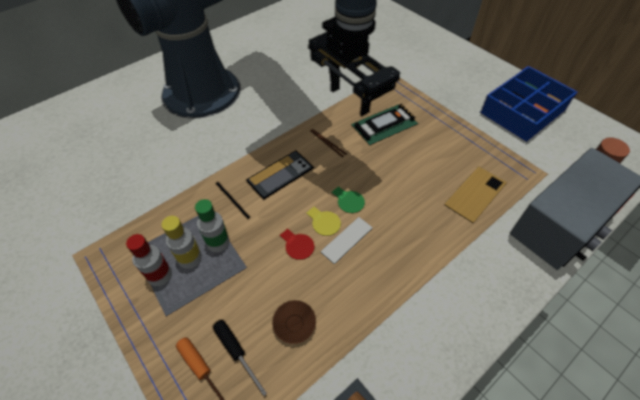

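The battery sits in the cradle in the scene view at about (388,123); I'll check it from the top later. Next is the green bottle.

Request:
drive_tool(plan=[[[0.04, -0.93, 0, 0, 0, 0.2], [0.04, -0.93, 0, 0, 0, 0.2], [0.04, -0.93, 0, 0, 0, 0.2], [0.04, -0.93, 0, 0, 0, 0.2], [0.04, -0.93, 0, 0, 0, 0.2], [0.04, -0.93, 0, 0, 0, 0.2], [0.04, -0.93, 0, 0, 0, 0.22], [0.04, -0.93, 0, 0, 0, 0]]])

```text
time: 33.15
position: [0.437, -0.0301, 0.3383]
tool_rot: [0.67, 0.742, 0.0, 0.0]
ft_force: [-0.9, -0.3, -1.0]
grip_width: 0.087
```

Request:
drive_tool(plan=[[[0.04, -0.93, 0, 0, 0, 0], [0.04, -0.93, 0, 0, 0, 0], [0.04, -0.93, 0, 0, 0, 0], [0.04, -0.93, 0, 0, 0, 0], [0.04, -0.93, 0, 0, 0, 0], [0.04, -0.93, 0, 0, 0, 0], [0.04, -0.93, 0, 0, 0, 0], [0, 0, 0, 0, 0, 0]]])

```text
time: 34.15
position: [0.4445, -0.1935, 0.3382]
tool_rot: [0.671, 0.741, 0.0, 0.001]
ft_force: [-0.1, 0.5, -0.6]
grip_width: 0.0869
```

Run:
```python
from h import *
im=snap("top","top6.png");crop(im,140,200,230,265,8,"e6.png"); print(robot.get_obs()["position"])
```

```text
[ 0.4440402  -0.19245309  0.33793406]
```

View pics/e6.png

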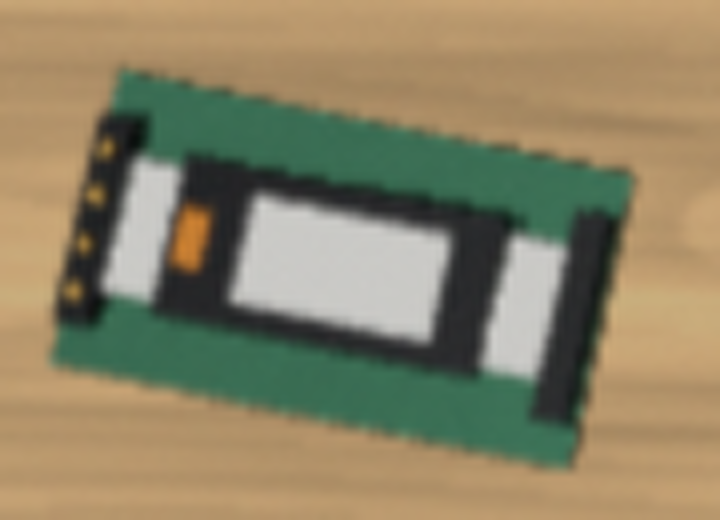

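The battery is centred on the bed, with end gaps of about 48 and 55 enlarged pixels, so about 1 mm off. Now to the green bottle.

Request:
drive_tool(plan=[[[0.07, -0.93, 0, 0, 0, 0], [0, 0, 0, 0, 0, 0], [0, 0, -0.9, 0, 0, 0], [0, 0, -0.9, 0, 0, 0], [0, 0, -0.4, 0, 0, 0], [0, 0, 0, 0, 0, 0], [0, 0, 0, 0, 0, 0]]])

```text
time: 35.08
position: [0.446, -0.2161, 0.283]
tool_rot: [0.67, 0.742, 0.0, 0.001]
ft_force: [-0.7, -0.7, -0.3]
grip_width: 0.087
```

Request:
drive_tool(plan=[[[0, 0, 0, 0, 0, 0], [0, 0, 0, 0, 0, 0], [0, 0, 0, 0, 0, 0], [0, 0, 0, 0, 0, 0], [0, 0, 0, 0, 0, 0], [0, 0, 0, 0, 0, 0], [0, 0, 0, 0, 0, 0]]], grip=1)

```text
time: 35.95
position: [0.4458, -0.216, 0.2825]
tool_rot: [0.67, 0.742, 0.0, 0.0]
ft_force: [-0.5, 0.1, -0.2]
grip_width: 0.0317
```

Request:
drive_tool(plan=[[[0, 0, 0.5, 0, 0, 0], [0, 0, 0.5, 0, 0, 0], [0.1, 0.4, 0.5, 0, 0, 0], [0.35, 0.9, 0, 0, 0, 0], [0.35, 0.95, 0, 0, 0, 0], [0.35, 0.95, 0, 0, 0, 0], [0.35, 0.95, 0, 0, 0, 0], [0.35, 0.95, 0, 0, 0, 0]]])

```text
time: 36.95
position: [0.4921, -0.087, 0.3209]
tool_rot: [0.67, 0.742, 0.0, 0.0]
ft_force: [-0.7, 0.2, -1.9]
grip_width: 0.0316
```

Request:
drive_tool(plan=[[[0.35, 0.95, 0, 0, 0, 0], [0.35, 0.95, 0, 0, 0, 0], [0.35, 0.95, 0, 0, 0, 0], [0.35, 0.95, 0, 0, 0, 0], [0.35, 0.95, 0, 0, 0, 0], [0.35, 0.95, 0, 0, 0, 0], [0.08, 0.3, -0.2, 0, 0, 0], [0, 0, -0.5, 0, 0, 0]]])

```text
time: 37.95
position: [0.5464, 0.062, 0.3027]
tool_rot: [0.67, 0.743, 0.0, 0.001]
ft_force: [0.3, -0.3, -1.4]
grip_width: 0.0313
```

Request:
drive_tool(plan=[[[0, 0, -0.4, 0, 0, 0], [0, 0, -0.2, 0, 0, 0], [0, 0, -0.1, 0, 0, 0], [0, 0, -0.08, 0, 0, 0], [0, 0, 0, 0, 0, 0], [0, 0, 0, 0, 0, 0]]])

```text
time: 38.7
position: [0.5466, 0.0615, 0.2832]
tool_rot: [0.67, 0.742, 0.0, 0.0]
ft_force: [-0.4, -0.4, -1.8]
grip_width: 0.0315
```

Request:
drive_tool(plan=[[[0, 0, -0.02, 0, 0, 0], [0, 0, 0, 0, 0, 0], [0, 0, 0, 0, 0, 0], [0, 0, 0, 0, 0, 0], [0, 0, 0.4, 0, 0, 0], [0, 0, 0.9, 0, 0, 0], [0, 0, 0.9, 0, 0, 0], [-0.28, -0.9, 0, 0, 0, 0]]], grip=0)

```text
time: 39.7
position: [0.5404, 0.0396, 0.3401]
tool_rot: [0.669, 0.743, 0.002, 0.002]
ft_force: [-0.1, -0.5, -0.4]
grip_width: 0.0866
```

Request:
drive_tool(plan=[[[-0.28, -0.9, 0, 0, 0, 0], [-0.28, -0.9, 0, 0, 0, 0], [-0.28, -0.9, 0, 0, 0, 0], [-0.28, -0.9, 0, 0, 0, 0], [-0.28, -0.9, 0, 0, 0, 0], [-0.28, -0.9, 0, 0, 0, 0], [-0.28, -0.9, 0, 0, 0, 0], [-0.28, -0.9, 0, 0, 0, 0]]])

```text
time: 40.7
position: [0.4833, -0.1417, 0.3382]
tool_rot: [0.67, 0.742, 0.0, 0.001]
ft_force: [0.3, 0.8, 0.4]
grip_width: 0.0871
```

Request:
drive_tool(plan=[[[-0.28, -0.9, 0, 0, 0, 0], [-0.28, -0.9, 0, 0, 0, 0], [-0.28, -0.9, 0, 0, 0, 0], [-0.28, -0.9, 0, 0, 0, 0], [-0.28, -0.9, 0, 0, 0, 0], [-0.02, -0.1, 0, 0, 0, 0], [0, 0, 0, 0, 0, 0]]])

```text
time: 41.58
position: [0.448, -0.2556, 0.3378]
tool_rot: [0.67, 0.742, 0.0, -0.0]
ft_force: [0.5, 0.4, 0.2]
grip_width: 0.0867
```

Request:
drive_tool(plan=[[[-0.28, -0.92, 0, 0, 0, 0], [0, 0, 0, 0, 0, 0], [0, 0, -0.9, 0, 0, 0], [0, 0, -0.9, 0, 0, 0], [0, 0, -0.4, 0, 0, 0], [0, 0, 0, 0, 0, 0], [0, 0, 0, 0, 0, 0]]])

```text
time: 42.45
position: [0.4413, -0.2788, 0.2831]
tool_rot: [0.67, 0.742, 0.0, 0.001]
ft_force: [-0.1, -0.3, 0.0]
grip_width: 0.0874
```

Request:
drive_tool(plan=[[[0, 0, 0, 0, 0, 0], [0, 0, 0, 0, 0, 0], [0, 0, 0, 0, 0, 0], [0, 0, 0, 0, 0, 0], [0, 0, 0, 0, 0, 0], [0, 0, 0, 0, 0, 0], [0, 0, 0, 0, 0, 0]]], grip=1)

```text
time: 43.32
position: [0.441, -0.279, 0.2825]
tool_rot: [0.67, 0.742, 0.0, 0.0]
ft_force: [1.7, -0.6, 0.1]
grip_width: 0.0315
```

Request:
drive_tool(plan=[[[0, 0, 0.5, 0, 0, 0], [0, 0, 0.5, 0, 0, 0], [0.2, 0.4, 0.5, 0, 0, 0], [0.4, 0.9, 0, 0, 0, 0], [0.4, 0.95, 0, 0, 0, 0], [0.4, 0.95, 0, 0, 0, 0], [0.4, 0.95, 0, 0, 0, 0], [0.4, 0.95, 0, 0, 0, 0]]])

```text
time: 44.32
position: [0.4964, -0.1499, 0.3209]
tool_rot: [0.67, 0.742, 0.0, 0.0]
ft_force: [0.2, -0.4, -1.0]
grip_width: 0.0314
```

Request:
drive_tool(plan=[[[0.4, 0.95, 0, 0, 0, 0], [0.4, 0.95, 0, 0, 0, 0], [0.4, 0.95, 0, 0, 0, 0], [0.4, 0.95, 0, 0, 0, 0], [0.4, 0.95, 0, 0, 0, 0], [0.33, 0.65, 0, 0, 0, 0], [0, 0, -0.5, 0, 0, 0], [0, 0, -0.5, 0, 0, 0]]])

```text
time: 45.32
position: [0.5538, -0.0167, 0.2942]
tool_rot: [0.67, 0.742, -0.0, -0.0]
ft_force: [-0.3, -0.2, -2.0]
grip_width: 0.0316
```

Request:
drive_tool(plan=[[[0, 0, -0.25, 0, 0, 0], [0, 0, -0.15, 0, 0, 0], [0, 0, -0.08, 0, 0, 0], [0, 0, 0, 0, 0, 0], [0, 0, 0, 0, 0, 0]]])

```text
time: 45.95
position: [0.5544, -0.0166, 0.2833]
tool_rot: [0.67, 0.742, 0.0, 0.0]
ft_force: [-0.4, 0.6, -1.8]
grip_width: 0.0316
```

Request:
drive_tool(plan=[[[0, 0, -0.02, 0, 0, 0], [0, 0, 0, 0, 0, 0], [0, 0, 0, 0, 0, 0], [0, 0, 0, 0, 0, 0], [0, 0, 0.4, 0, 0, 0], [0, 0, 0.9, 0, 0, 0], [0, 0, 0.9, 0, 0, 0], [-0.33, -0.93, 0, 0, 0, 0]]], grip=0)

```text
time: 46.95
position: [0.5469, -0.0391, 0.3402]
tool_rot: [0.669, 0.743, 0.001, 0.003]
ft_force: [0.6, -1.0, -0.3]
grip_width: 0.0866
```

Request:
drive_tool(plan=[[[-0.34, -0.93, 0, 0, 0, 0], [-0.34, -0.93, 0, 0, 0, 0], [-0.34, -0.93, 0, 0, 0, 0], [-0.34, -0.93, 0, 0, 0, 0], [-0.34, -0.93, 0, 0, 0, 0], [-0.34, -0.93, 0, 0, 0, 0], [-0.34, -0.93, 0, 0, 0, 0], [-0.34, -0.93, 0, 0, 0, 0]]])

```text
time: 47.95
position: [0.4777, -0.2265, 0.3382]
tool_rot: [0.67, 0.742, 0.0, 0.0]
ft_force: [0.4, -0.2, -0.8]
grip_width: 0.0874
```

Request:
drive_tool(plan=[[[-0.34, -0.93, 0, 0, 0, 0], [-0.34, -0.93, 0, 0, 0, 0], [-0.34, -0.93, 0, 0, 0, 0], [-0.34, -0.93, 0, 0, 0, 0], [-0.34, -0.93, 0, 0, 0, 0], [0, 0, 0, 0, 0, 0], [0, 0, 0, 0, 0, 0]]])

```text
time: 48.82
position: [0.4355, -0.3413, 0.3378]
tool_rot: [0.67, 0.742, 0.0, -0.0]
ft_force: [-0.1, 0.1, -0.4]
grip_width: 0.0871
```

Red next: adjust by (+0.02, −0.06), go down and grip. The return shift is +5.03, +10.0.

Request:
drive_tool(plan=[[[0.02, -0.06, -0.4, 0, 0, 0], [0, 0, -0.9, 0, 0, 0], [0, 0, -0.9, 0, 0, 0], [0, 0, 0, 0, 0, 0], [0, 0, 0, 0, 0, 0]]])

```text
time: 49.45
position: [0.4363, -0.3432, 0.2827]
tool_rot: [0.67, 0.742, 0.0, 0.0]
ft_force: [0.3, 0.2, 0.1]
grip_width: 0.0868
```

Request:
drive_tool(plan=[[[0, 0, 0, 0, 0, 0], [0, 0, 0, 0, 0, 0], [0, 0, 0, 0, 0, 0], [0, 0, 0, 0, 0, 0], [0, 0, 0, 0, 0, 0], [0, 0, 0, 0, 0, 0], [0, 0, 0, 0, 0, 0]]], grip=1)

```text
time: 50.32
position: [0.436, -0.3435, 0.2825]
tool_rot: [0.67, 0.742, 0.0, 0.0]
ft_force: [0.2, 0.6, -0.9]
grip_width: 0.0314
```

Request:
drive_tool(plan=[[[0, 0, 0.5, 0, 0, 0], [0, 0, 0.5, 0, 0, 0], [0.2, 0.4, 0.5, 0, 0, 0], [0.4, 0.8, 0, 0, 0, 0], [0.45, 0.9, 0, 0, 0, 0], [0.45, 0.9, 0, 0, 0, 0], [0.45, 0.9, 0, 0, 0, 0], [0.45, 0.9, 0, 0, 0, 0]]])

```text
time: 51.32
position: [0.4964, -0.222, 0.3209]
tool_rot: [0.67, 0.742, 0.0, 0.0]
ft_force: [-0.5, 0.3, -1.6]
grip_width: 0.0315
```

Request:
drive_tool(plan=[[[0.45, 0.9, 0, 0, 0, 0], [0.45, 0.9, 0, 0, 0, 0], [0.45, 0.9, 0, 0, 0, 0], [0.45, 0.9, 0, 0, 0, 0], [0.4, 0.8, 0, 0, 0, 0], [0.43, 0.8, 0, 0, 0, 0], [0, 0, -0.5, 0, 0, 0], [0, 0, -0.5, 0, 0, 0]]])

```text
time: 52.32
position: [0.5613, -0.0933, 0.2945]
tool_rot: [0.67, 0.742, -0.0, -0.0]
ft_force: [-0.6, -0.2, -2.2]
grip_width: 0.0314
```

Request:
drive_tool(plan=[[[0, 0, -0.25, 0, 0, 0], [0, 0, -0.15, 0, 0, 0], [0, 0, -0.07, 0, 0, 0], [0, 0, 0, 0, 0, 0], [0, 0, 0, 0, 0, 0]]])

```text
time: 52.95
position: [0.5618, -0.0936, 0.2835]
tool_rot: [0.67, 0.742, 0.0, 0.0]
ft_force: [-0.3, -0.6, -2.2]
grip_width: 0.0311
```

Release, rise, and move clear toward the mat.

Request:
drive_tool(plan=[[[0, 0, -0.02, 0, 0, 0], [0, 0, 0, 0, 0, 0], [0, 0, 0, 0, 0, 0], [0, 0, 0, 0, 0, 0], [0, 0, 0.4, 0, 0, 0], [0, 0, 0.9, 0, 0, 0], [0, 0, 0.9, 0, 0, 0], [0, 0, 0.9, 0, 0, 0]]], grip=0)

```text
time: 53.95
position: [0.5617, -0.0934, 0.3617]
tool_rot: [0.67, 0.742, 0.0, 0.0]
ft_force: [-0.5, -0.3, -0.4]
grip_width: 0.0864
```

Request:
drive_tool(plan=[[[-0.4, -0.9, 0.5, 0, 0, 0], [-0.4, -0.9, 0, 0, 0, 0], [-0.4, -0.9, 0, 0, 0, 0], [-0.4, -0.9, 0, 0, 0, 0], [-0.4, -0.9, 0, 0, 0, 0], [-0.4, -0.9, 0, 0, 0, 0], [-0.4, -0.9, 0, 0, 0, 0], [0, 0, 0, 0, 0, 0]]])

```text
time: 54.95
position: [0.4913, -0.2523, 0.3734]
tool_rot: [0.671, 0.741, 0.0, 0.001]
ft_force: [0.3, 0.1, 0.4]
grip_width: 0.087
```

Run:
```python
from h import *
im=snap("top","top7.png");crop(im,260,130,390,220,6,"f1.png");crop(im,140,190,360,280,3,"f2.png")
s=snap("scene","scene7.png")
```

```text
(no output)
```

View pics/f1.png

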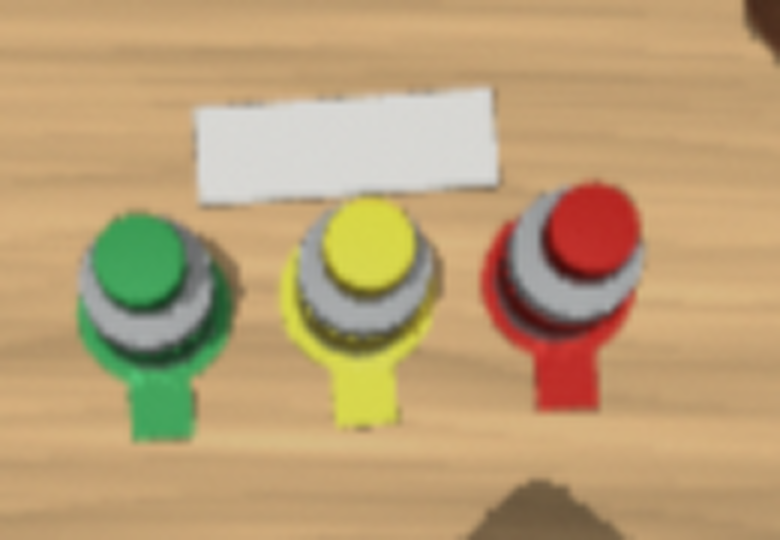

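View pics/f2.png

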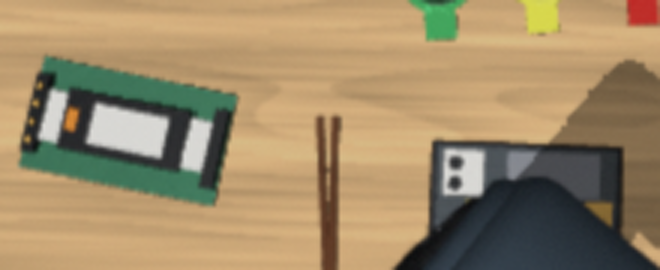

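View pics/scene7.png

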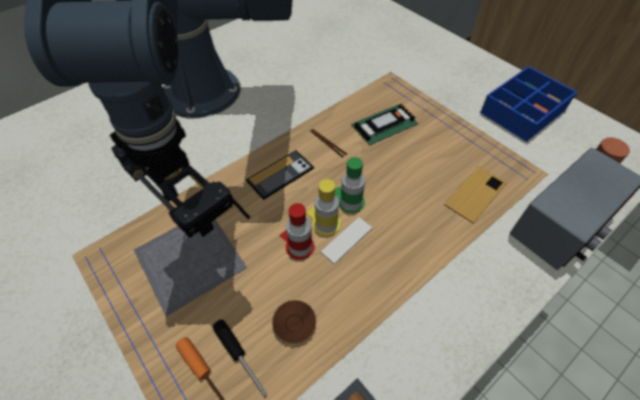

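The bottles stand upright on their own coasters, with caps at nearly the same pixels as at the start: (138,260), (370,244) and (594,230). The battery is on the bed, and the phone's corners show at its old place. Handing in.

Run:
```python
from rig import robot
robot.hand_in(); print(robot.get_obs()["time"])
```

```text
the job is handed in; nothing more can be done
the job is handed in; nothing more can be done
```

The job is handed in after about 55 s of the 131 s allowed; hand-in gave no verdict. I moved the red, yellow and green bottles to the side mat and laid the battery on the cradle bed. Then I put green, yellow and red back on their own coasters.

- **Battery:** the top view after placing shows it on the white bed, about 1 mm off centre and aligned with the cradle.
- **Bottles:** the last pictures show all three upright, with caps within about 1 mm of where they started. The release points were within about 1 mm of the coaster centres I measured.
- **Phone:** it looks to be where it lay, judged only by eye in the last pictures. The arm partly hid it in the top view, so I did not re-measure its position.
- **Gripper:** it was open and clear of everything at hand-in, standing above the empty side mat.

None of the checks I made failed or disagreed by more than about 2 mm, which is the stated accuracy of the camera calibration.

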